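# Set the pot rack's sliding leg to its mark and clamp it

### The job

The sliding leg of the pot rack beside the jiko has sprung out too far. Push it in against its spring until the edge of its black collar sits on the red length mark on the far rail, and hold it there while you squeeze the red cam lever fully shut against the leg's tube. Finish still holding on, lever and tube squeezed together between the fingers and the leg on its mark, and leave the bowl, the mug and the lidded saucepan where they stand.

Things in the scene. Friction and masses are not known exactly. Their poses are not given: they have to be found in the camera images.
- rack: Expandable steel pot rack, firm on the tiles. Origin: on the tiles under its middle line. Axes: its two level rails run along y, 170 mm apart; the sliding leg is at the -y end and pulls out towards -y; +x points from the near to the far rail and on to the lever's side; z up. A wire deck, 129 mm high, covers y 42 to 282 mm and carries a bowl. Nothing else stands over it or touches it.
- mark (a point): The length mark: a red ring, 10 mm wide along the rail, round the far rail (square steel tube, 16 mm across; the near rail has the same ring). This point is the ring's centre on the rail's axis, 115 mm above the tiles. Axes as the rack's.
- sleeve: The leg's tube on the far rail: square, 22 x 22 mm, 175 mm long. Axes as the rack's. Origin: on the tube's axis, 115 mm above the tiles, at the inner edge of the black collar, the edge that must come on to the mark. Collar y 0 to -34 mm, 30 mm high, x -27 to +15 mm: its flat outer face, at y -34 mm, can be pushed by a finger beside the tube. Then plain tube to the leg's post at y -175 mm.
- leg (a joint): How far the sliding leg frame (about 0.6 kg) is out, m: 0 fully in, 0.030 with the collar's inner edge in the middle of the red mark, 0.130 fully out. A spring in the rails drives it out: pushing it in to the mark takes about 5 N, and let go it springs back out by 50 mm or more. Once the cam lever is shut the leg is clamped.
- lever (a joint): Angle of the cam lever, rad: 0 fully shut, flat along the tube, 0.6 widest open. Its upright hinge pin is on the collar, at x +17 mm, y -12 mm from the sleeve's origin. When it opens, its tip, which points to -y, swings out level towards +x. Stiff (3 to 6 N at mid-blade); stays where it is left. It starts 0.4 to 0.55 open.
- lever_blade: Red blade of the cam lever, 62 mm long, 6 mm thick, 18 mm high. Origin: 40 mm from the hinge pin, mid thickness and height, 115 mm above the tiles. Own axes: -y to the tip (28 mm on), +x out of the outer face, the one to press. Shut, it lies 3 mm off the tube; tube and blade then measure 31 mm across: from x -11 to +20 mm of the tube's axis.
- bowl_mid (a point): Blue ceramic bowl, 130 mm across, 55 mm high, standing on the rack's deck; its centre. To be left alone.
- saucepan_mid (a point): Stainless steel saucepan, 170 mm across, 83 mm high, with a 150 mm flat handle; its centre. To be left alone.
- mug_mid (a point): White enamel mug, 80 mm across, 85 mm high; its centre. To be left alone.
- pan_lid_mid (a point): Steel lid with knob, 172 mm across, 42 mm high, lying on the saucepan; its centre. To be left alone.

How it is judged (in metres and radians):
On the way, in this order (a step that is already met when the one before it is completed fails the run):
1. the fingers hold the leg with the collar's edge on the red mark, the lever still open (value of joint leg between 0.024 and 0.036 m and value of joint lever above 0.3 rad and contact force between the fingers and sleeve above 0.5 N), for 0.2 s.
2. the lever is shut, squeezed with the tube between the fingers, the leg on its mark (value of joint leg between 0.024 and 0.036 m and value of joint lever below 0.08 rad and contact force between the fingers and sleeve above 1.5 N and contact force between the fingers and lever_blade above 1.5 N), for 0.2 s.
At the end, for the whole second after the job is handed in: The collar's inner edge is on the red mark (within 6 mm of its middle), the cam lever is shut (within 0.08 rad), and the fingers still press on both the leg's tube and the lever blade (more than 1.5 N on each) (all of step 2); the arm keeps its last pose, push and grip.
It fails at once if the lever is swung more than half shut while the leg is off its mark (collar's edge more than 8 mm from the middle of the ring) (value of joint lever below 0.2 rad and (value of joint leg above 0.038 m or value of joint leg below 0.022 m)).
It fails at once if the bowl, saucepan, its lid or the mug is shifted by more than 30 mm (distance of any of bowl_mid, saucepan_mid, mug_mid, pan_lid_mid from where it was at the start of the episode above 0.03 m).
It also fails if it takes over 35 s, if anything falls off the work surface, if the arm or the gripper's body presses on something with over 40 N, if the wrist force passes 120 N, or if a joint passes its speed limit or range.

### The arm

A 7-joint arm with a two-finger parallel gripper is mounted at the origin on the work surface. World frame = base frame: x ahead of the robot, y to its left, z up, the work surface at z = 0. Lengths are in mm, angles in rad, forces in N, time in s.
With the tool pointing down it reaches from about 400 to 875 mm from the base axis. Payload 4.4 kg.
Tool frame: the origin (TCP) lies midway between the tips of the shut fingers; the grasp point (between the pads) lies 19 mm behind it (robot.grip_depth is the distance from the TCP to the grasp point, in mm); x points along the fingers, z is the direction in which the jaws open and shut, and the axes are right-handed (so a half turn about x gives the same grasp; the last joint's range is limited). The gripper opens to 85 mm and grips with 20 to 120 N. Pads are 22 mm wide; open, the fingers measure 114 mm over their backs; the gripper's body (76 mm by 85 mm) begins 54 mm behind the grasp point. The pads swing forward as they close: fully open they stand 13 mm farther back than shut.
Start: joints at [-1.4, 0.628, 0.038, 1.517, -0.027, 0.996, -0.02], TCP at [152.46, 631.881, 231.313] pointing down, gripper open.
Joint ranges: [-3.06, 3.06], [-0.37, 2.12], [-1.25, 1.32], [0.18, 2.47], [-1.1, 4.24], [0.23, 1.98], [-2.94, 2.94]. Speed limits (rad/s): [2.57, 2.57, 3.14, 3.14, 3.14, 3.14, 3.14].

### API

Orientations are given as a unit quaternion [w, x, y, z].
In Python, from cell import telemetry, camera, workorder, robot gives the robot as it stands.
- The arm moves only by the tool step_arm, never from a script. Its arguments are lists of equal length, an entry for each row: "linear": the shift along the tool's x, y, z in m, a list of three; "angular": the turn, a rotation vector about the tool's x, y, z in rad, a list of three; "claw": the closure, from 0 (fully open) to 1 (shut). A call has 1 to 20 rows; each row is the pose to reach, as a shift and turn from the pose measured when the call began, along the tool's axes at that moment; what a row does not reach only later rows make up. A row lasts 1/10 s, in which the tool goes at most 50 mm and 8.59 degrees, less where a joint would pass 70% of its speed; a pose out of reach is approached as far as the arm can. A call with a gripper value outside its range is refused whole. The fingers move at their own pace and stop on an object; "force" is the grip in N (left out, the last holds). Time passes only in rows, so rows that repeat a pose let the fingers close. It gives the time, the measured TCP pose, the force and the opening at its end, in the units of the state.
- telemetry.get_state(): the state, without advancing time (a new reading comes with each control period).
- camera(name): name is "scene" or "top"; returns a dict with "image" (384x512x3 uint8, red, green, blue), "vertical_fov" (degrees; the focal length in pixels is half the picture's height over the tangent of half this angle, whatever the lens; pixels are square), "cx", "cy" (the principal point, pixels), "k1" (the pictures are not rectified: a ray, as slopes to the right and down, at radius r is drawn at 1 + k1 r^2 times it, then the intrinsics apply), "T" (4x4, takes a point from camera to world coordinates). Camera axes: x right, y down, z forward; pixel columns grow to the right and rows downward; lengths in mm; the calibration is good to about 2 mm. A picture is of the moment at which its call begins. There is no depth.
- workorder.hand_in(): hands the job in, once; it reports no verdict.
The state is a dict: "time_s": time; "q": joint angles; "joint_velocities": joint speeds; "joint_torque": joint torques, N m; "tcp_pos": TCP position; "tcp_rot": TCP orientation; "ft_force": force on the tool from outside, world axes, zero at the start; "wrist_torque": the same for the moment, N m; "width": finger opening in mm.
Only numpy, scipy, OpenCV 4.12 (cv2) and the standard library are available. Lean on these libraries where they do the work, as an engineer would, in place of code of your own. Each camera call takes 0.05 s, during which the arm holds its last target. There are 200 camera calls.

## Working session

There is one attempt and no reset: what is moved stays moved. The work goes in short steps, Python scripts to look and compute and a tool call to move; the robot and the scene stay as the last step left them, time stands still between calls to the robot, and variables do not carry over. Pictures are saved under pics/ and viewed, about 8 in all and at most 12, crops included, and the job is handed in when it is done.

Besides the shell and the picture viewer there is one more tool, called after "Call:" as name(argument=value, ...), one argument or row to a line, values as JSON. step_arm: Moves the arm, as the interface text tells. Its arguments: {"type":"object","properties":{"linear":{"type":"array","items":{"type":"array","items":{"type":"number"}}},"angular":{"type":"array","items":{"type":"array","items":{"type":"number"}}},"claw":{"type":"array","items":{"type":"number"}},"force":{"type":"number"}},"required":["linear","angular","claw"]}

```bash
mkdir -p pics; ls; python3 - <<'E'
from cell import telemetry, camera, workorder, robot
import cv2,numpy as np
for n in("scene","top"):
    c=camera(n); cv2.imwrite(f"pics/{n}0.png",cv2.resize(c["image"][:,:,::-1],(800,600),interpolation=cv2.INTER_CUBIC)); print(n,c["vertical_fov"],c["cx"],c["cy"],c["k1"],np.round(c["T"],3).tolist())
print(telemetry.get_state())
print(robot.grip_depth)
E
```

```text
pics
scene 42.66414516422779 256.42893749879244 189.69569898628745 -0.13255737530202447 [[0.75, 0.508, -0.424, 1165.686], [0.662, -0.574, 0.482, -783.837], [0.001, -0.642, -0.767, 1284.47], [0.0, 0.0, 0.0, 1.0]]
top 50.06995570018866 258.2131612069762 189.88190188071007 -0.13847466297096497 [[0.013, -0.993, 0.116, 421.368], [-1.0, -0.014, -0.002, -49.769], [0.003, -0.116, -0.993, 1178.682], [0.0, 0.0, 0.0, 1.0]]
{'time_s': 0.1, 'q': array([-1.39982618,  0.62929091,  0.03847712,  1.51830342, -0.02703886,
        0.9963464 , -0.01998421]), 'joint_velocities': array([-0.00062197, -0.00214586, -0.00146821, -0.0038134 ,  0.00043984,
       -0.00046126, -0.00075591]), 'joint_torque': array([ 1.95461420e-03, -5.64522851e+01,  1.23011649e+00, -1.93971008e+01,
        1.12783999e-02,  5.36922671e-03, -5.74611931e-06]), 'tcp_pos': array([152.30503427, 631.28708246, 230.44618113]), 'tcp_rot': array([ 0.5550552 , -0.43783921,  0.55606789,  0.43703438]), 'ft_force': array([ 0.79883119,  0.05388973, -0.70689053]), 'wrist_torque': array([-0.02680329,  0.01599778, -0.0316661 ]), 'width': 85.51504206136289}
18.700000000000003
```

View pics/scene0.png

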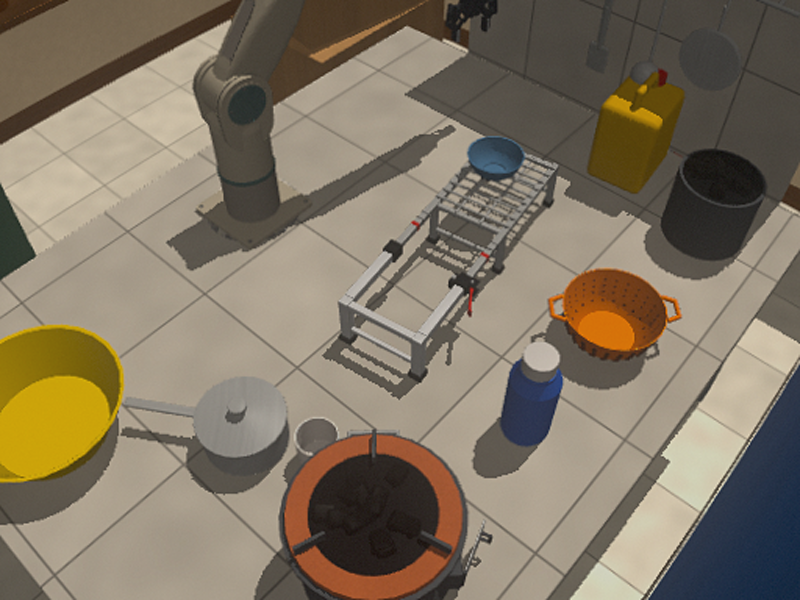

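View pics/top0.png

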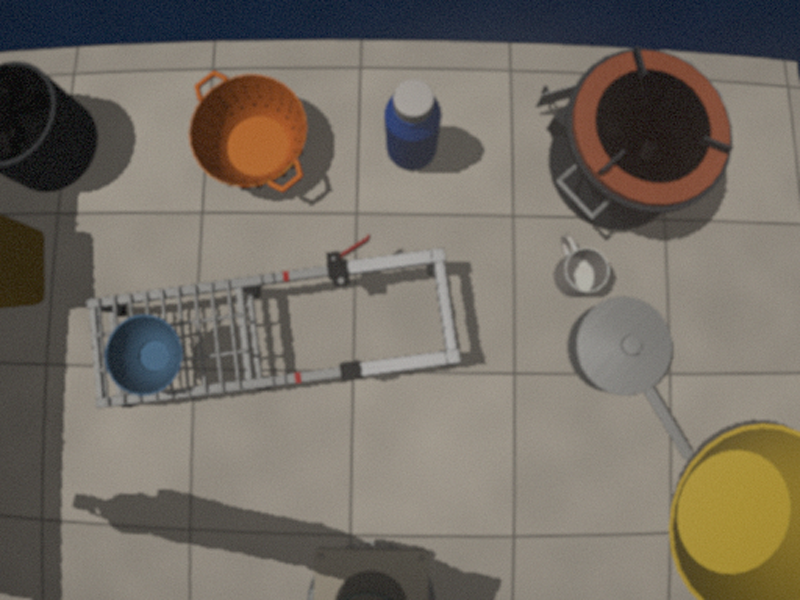

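```bash
python3 - <<'E'
from cell import camera
import cv2,numpy as np
def crop(n,c0,c1,r0,r1,s,f):
    im=np.mean([camera(n)["image"].astype(float) for _ in range(3)],0)[r0:r1,c0:c1,::-1].astype(np.uint8)
    im=cv2.resize(im,None,fx=s,fy=s,interpolation=cv2.INTER_CUBIC)
    for c in range(c0,c1,10): cv2.putText(im,str(c),((c-c0)*s,10),0,.35,(0,255,255)); cv2.line(im,((c-c0)*s,12),((c-c0)*s,18),(0,255,255))
    for r in range(r0,r1,10): cv2.putText(im,str(r),(0,(r-r0)*s+4),0,.35,(0,255,255))
    cv2.imwrite(f,im)
crop("scene",250,350,150,225,8,"pics/s1.png")
crop("top",175,285,145,185,7,"pics/t1.png")
E
```

```text
(no output)
```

View pics/s1.png

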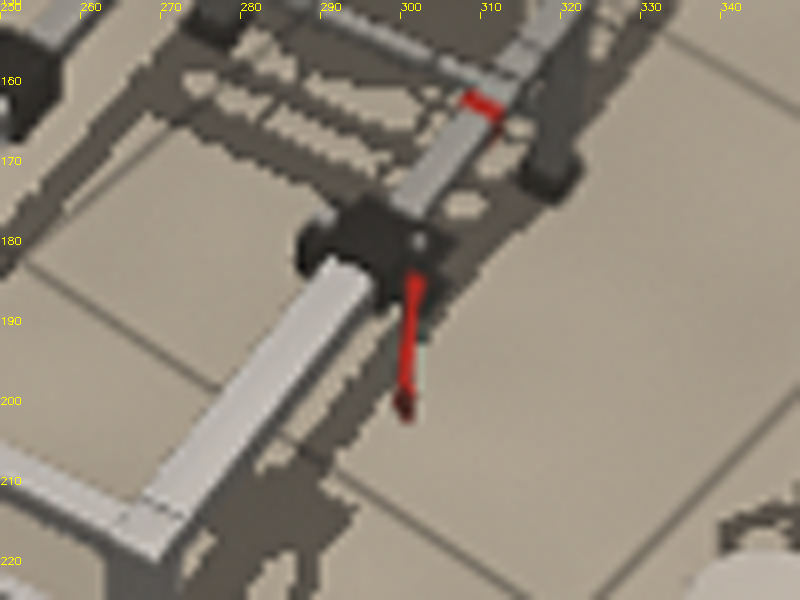

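View pics/t1.png

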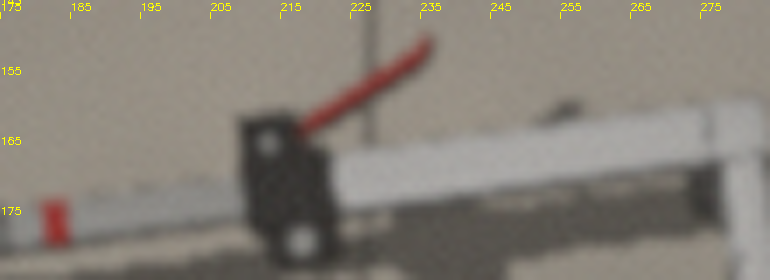

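```bash
cat >h.py <<'E'
import numpy as np,cv2
from cell import camera
def params(n):
    c=camera(n); f=192/np.tan(np.radians(c["vertical_fov"]/2)); return f,c["cx"],c["cy"],c["k1"],np.array(c["T"])
def ray(p,uv):
    f,cx,cy,k,T=p; d=np.array([(uv[0]-cx)/f,(uv[1]-cy)/f]); u=d.copy()
    for _ in range(20): u=d/(1+k*u@u)
    v=T[:3,:3]@np.array([u[0],u[1],1]); return T[:3,3],v/np.linalg.norm(v)
def plane(p,uv,z):
    o,v=ray(p,uv); return o+v*(z-o[2])/v[2]
def tri(ps,uvs):
    A=np.zeros((3,3));b=np.zeros(3);R=[ray(p,u) for p,u in zip(ps,uvs)]
    for o,v in R: M=np.eye(3)-np.outer(v,v);A+=M;b+=M@o
    x=np.linalg.solve(A,b); return x,[np.linalg.norm(np.cross(x-o,v)) for o,v in R]
def proj(p,X):
    f,cx,cy,k,T=p; c=T[:3,:3].T@(np.array(X)-T[:3,3]); u=c[:2]/c[2]; return u*(1+k*u@u)*f+[cx,cy]
E
python3 - <<'E'
from h import *
S=params("scene");P=params("top")
s=lambda x,y:(250+(x+.5)/8-.5,150+(y+.5)/8-.5)
t=lambda x,y:(175+(x+.5)/7-.5,145+(y+.5)/7-.5)
w=lambda x,y:((x+.5)*.64-.5,(y+.5)*.64-.5)
np.set_printoptions(precision=1,suppress=True)
pr=lambda n,a,b:print(n,*tri([S,P],[a,b]))
pr("ring",s(484,108),t(56,223))
pr("nearring",w(415,225),w(298,378))
pr("levbase",s(417,280),t(303,131))
pr("levtip",s(405,395),t(430,45))
pr("postcorner far",s(185,515),t(708,105))
print("ring s,t @123",plane(S,s(484,108),123),plane(P,t(56,223),123))
print("near ring @123",plane(S,w(415,225),123),plane(P,w(298,378),123))
for a in[(333,150),(700,103),(335,212),(720,160)]: print("tube126",plane(P,t(*a),126))
for a in[(340,262),(370,292),(158,490)]: print("S tube126",plane(S,s(*a),126))
print("collar inner top130",plane(P,t(245,195),130))
for a,b in[((417,280),(303,131)),((405,395),(430,45))]: print("lev124",plane(S,s(*a),124),plane(P,t(*b),124))
E
```

```text
ring [577.4 146.6 120.8] [np.float64(0.16049066637924778), np.float64(0.1604906663793561)]
nearring [408.3 121.3 115.9] [np.float64(0.16317189401148838), np.float64(0.16317189401139062)]
levbase [613.6  55.3 121.4] [np.float64(0.6858521023543512), np.float64(0.6858521023542958)]
levtip [646.2   7.8 121.3] [np.float64(0.3047940661745397), np.float64(0.3047940661746521)]
postcorner far [623.6 -95.9 128.7] [np.float64(0.06688193391087398), np.float64(0.0668819339109548)]
ring s,t @123 [578.6 145.  123. ] [577.  146.1 123. ]
near ring @123 [413.  115.9 123. ] [408.3 120.  123. ]
tube126 [605.2  43.  126. ]
tube126 [624.8 -93.1 126. ]
tube126 [582.   41.7 126. ]
tube126 [ 603.4 -100.7  126. ]
S tube126 [588.  40. 126.]
S tube126 [606.3  35.7 126. ]
S tube126 [607.4 -92.  126. ]
collar inner top130 [587.3  74.8 130. ]
lev124 [615.2  54.  124. ] [612.6  54.6 124. ]
lev124 [647.2   5.8 124. ] [645.9   7.9 124. ]
```

```bash
cat >>h.py <<'E'
from scipy.spatial.transform import Rotation as Ro
from cell import telemetry
th=0.150; ex=np.array([np.cos(th),np.sin(th),0]); em=np.array([np.sin(th),-np.cos(th),0]); M=np.array([577.4,146.2,0])
def goal(lat,m,z): return M+lat*ex+m*em+[0,0,z]   # lateral from tube axis, mm outward (-y) from mark
def rel(G,sgn=None):
    s=telemetry.get_state(); w,x,y,z=s["tcp_rot"]; R=Ro.from_quat([x,y,z,w]).as_matrix()
    for sg in (1,-1):
        zt=sg*ex; xt=np.array([0,0,-1.]); Rg=np.column_stack([xt,np.cross(zt,xt),zt])
        print(sg,"shift m",np.round(R.T@(G-s["tcp_pos"])/1000,4),"rotvec",np.round(Ro.from_matrix(R.T@Rg).as_rotvec(),4))
    d=s["tcp_pos"]-M; print("now lat,m,z",d@ex,d@em,d[2],"F lat,m,z",s["ft_force"]@ex,s["ft_force"]@em,s["ft_force"][2],"w",s["width"],"t",s["time_s"],"q",np.round(s["q"],2))
E
python3 -c "
from h import *
rel(goal(27.7,72+34+11+10,230))"
```

```text
1 shift m [ 0.0013 -0.6006 -0.4796] rotvec [ 1.184 -0.    -0.   ]
-1 shift m [ 0.0013 -0.6006 -0.4796] rotvec [-1.9576  0.     -0.    ]
now lat,m,z -347.60376734994855 -543.7200523867934 231.29646322769784 F lat,m,z -0.6835163391222591 0.28783557909103014 0.735361343972067 w 85.46345472820504 t 0.5 q [-1.4   0.63  0.04  1.52 -0.03  1.   -0.02]
```

Call:
step_arm(
  linear=[
    [0,-0.035,-0.028],
    [0,-0.071,-0.056],
    [0,-0.106,-0.085],
    [0,-0.141,-0.113],
    [0,-0.177,-0.141],
    [0,-0.212,-0.169],
    [0,-0.247,-0.197],
    [0,-0.283,-0.226],
    [0,-0.318,-0.254],
    [0,-0.353,-0.282],
    [0,-0.389,-0.31],
    [0,-0.424,-0.339],
    [0,-0.459,-0.367],
    [0,-0.495,-0.395],
    [0,-0.53,-0.423],
    [0,-0.565,-0.451],
    [0.001,-0.6006,-0.4796],
    [0.001,-0.6006,-0.4796],
    [0.001,-0.6006,-0.4796],
    [0.001,-0.6006,-0.4796],
  ],
  angular=[
    [0.07,0,0],
    [0.14,0,0],
    [0.21,0,0],
    [0.28,0,0],
    [0.35,0,0],
    [0.42,0,0],
    [0.49,0,0],
    [0.56,0,0],
    [0.63,0,0],
    [0.7,0,0],
    [0.77,0,0],
    [0.84,0,0],
    [0.91,0,0],
    [0.98,0,0],
    [1.05,0,0],
    [1.12,0,0],
    [1.184,0,0],
    [1.184,0,0],
    [1.184,0,0],
    [1.184,0,0],
  ],
  claw=[0,0,0,0,0,0,0,0,0,0,0,0,0,0,0,0,0,0,0,0],
  force=30,
)

```text
time_s: 2.5
tcp_pos: [623.1, 26.3, 230.1]
tcp_rot: [0.705, -0.053, 0.705, 0.054]
ft_force: [0.1, -0.5, -0.5]
width: 85.5
```

```bash
python3 -c "
from h import *
rel(goal(27.7,127,94))
c=camera('scene');cv2.imwrite('pics/s2.png',cv2.resize(c['image'][130:250,230:390,::-1],None,fx=5,fy=5,interpolation=cv2.INTER_CUBIC))"
```

```text
1 shift m [ 0.1361 -0.0018  0.0005] rotvec [ 0.0018 -0.0008 -0.0014]
-1 shift m [ 0.1361 -0.0018  0.0005] rotvec [-3.1398e+00  2.2000e-03 -1.3000e-03]
now lat,m,z 27.300095250962706 125.41313820103865 230.0636654181903 F lat,m,z 0.0019543544546718177 0.4733158315010191 -0.48519058588522646 w 85.53095794437596 t 2.5 q [-0.31  0.62  0.38  1.6  -0.26  0.97  0.3 ]
```

View pics/s2.png

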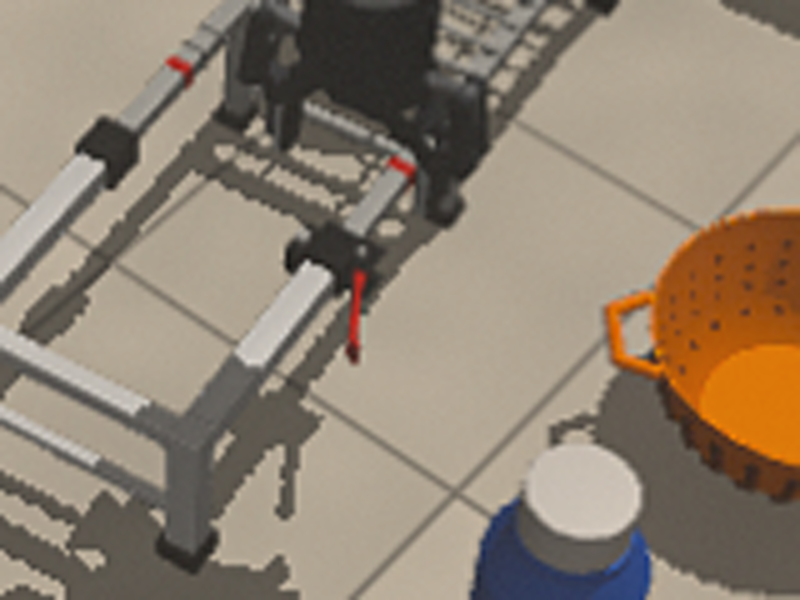

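Call:
step_arm(
  linear=[
    [0.02,-0.002,0],
    [0.04,-0.002,0],
    [0.06,-0.002,0],
    [0.075,-0.002,0],
    [0.09,-0.002,0],
    [0.1,-0.002,0],
    [0.11,-0.002,0],
    [0.12,-0.002,0],
    [0.13,-0.002,0],
    [0.136,-0.002,0],
    [0.136,-0.002,0],
    [0.136,-0.002,0],
  ],
  angular=[
    [0,0,0],
    [0,0,0],
    [0,0,0],
    [0,0,0],
    [0,0,0],
    [0,0,0],
    [0,0,0],
    [0,0,0],
    [0,0,0],
    [0,0,0],
    [0,0,0],
    [0,0,0],
  ],
  claw=[0,0,0,0,0,0,0,0,0,0,0,0],
)

```text
time_s: 3.75
tcp_pos: [623.5, 24.7, 94.3]
tcp_rot: [0.705, -0.053, 0.705, 0.054]
ft_force: [-0.3, -0.2, -1.0]
width: 85.3
```

```bash
python3 -c "
from h import *
rel(goal(27.7,45,94))
c=camera('scene');cv2.imwrite('pics/s3.png',cv2.resize(c['image'][140:240,240:370,::-1],None,fx=6,fy=6,interpolation=cv2.INTER_CUBIC))"
```

```text
1 shift m [0.0004 0.082  0.0005] rotvec [ 0.0023 -0.0004 -0.0013]
-1 shift m [0.0004 0.082  0.0005] rotvec [-3.1393e+00  2.0000e-03 -6.0000e-04]
now lat,m,z 27.390171270605542 126.99151226542472 94.2763983945515 F lat,m,z -0.35005019353439054 0.18236916657611474 -0.9777445440644379 w 85.31912302961187 t 3.75 q [-0.27  0.78  0.31  1.71 -0.34  0.7   0.37]
```

View pics/s3.png

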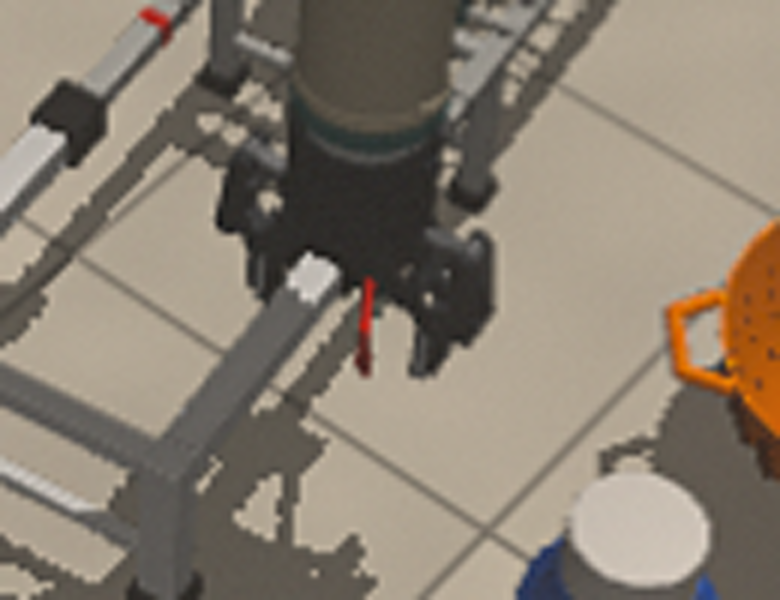

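Call:
step_arm(
  linear=[
    [0,0.004,0],
    [0,0.008,0],
    [0,0.012,0],
    [0,0.016,0],
    [0,0.022,0],
    [0,0.028,0],
    [0,0.034,0],
    [0,0.04,0],
    [0,0.046,0],
    [0,0.05,0],
    [0,0.05,0],
    [0,0.05,0],
  ],
  angular=[
    [0,0,0],
    [0,0,0],
    [0,0,0],
    [0,0,0],
    [0,0,0],
    [0,0,0],
    [0,0,0],
    [0,0,0],
    [0,0,0],
    [0,0,0],
    [0,0,0],
    [0,0,0],
  ],
  claw=[0,0,0,0,0,0,0,0,0,0,0,0],
)

```text
time_s: 5.0
tcp_pos: [615.6, 74.8, 94.3]
tcp_rot: [0.705, -0.053, 0.705, 0.055]
ft_force: [1.4, -2.0, 0.2]
width: 85.4
```

```bash
python3 -c "
from h import *
rel(goal(27.7,45,94))
c=camera('scene')['image'];d=camera('top')['image']
a=cv2.resize(c[130:200,270:370,::-1],None,fx=7,fy=7,interpolation=cv2.INTER_CUBIC)
cv2.imwrite('pics/s4.png',a)"
```

```text
1 shift m [0.0004 0.0313 0.0006] rotvec [ 0.0026 -0.0006 -0.0021]
-1 shift m [0.0004 0.0313 0.0006] rotvec [-3.139e+00  3.200e-03 -1.000e-03]
now lat,m,z 27.152849543419013 76.26736316960613 94.30405052952212 F lat,m,z 1.1193520537870518 2.2405863110834483 0.18058656237873927 w 85.41181993243092 t 5.0 q [-0.35  0.78  0.31  1.72 -0.35  0.7   0.3 ]
```

View pics/s4.png

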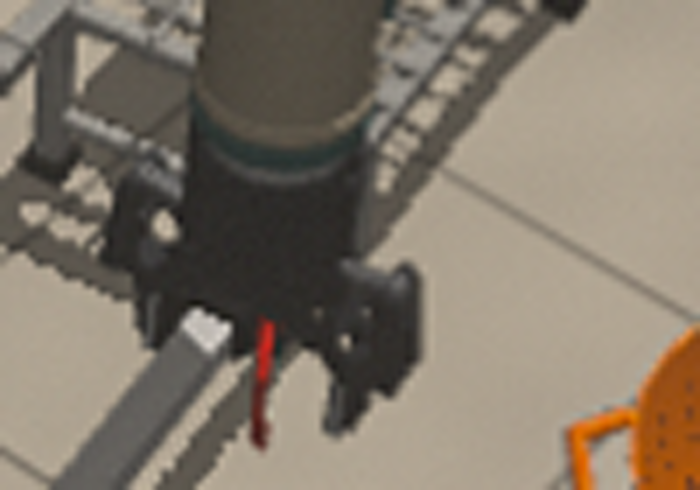

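Call:
step_arm(
  linear=[
    [0,0.006,0],
    [0,0.012,0],
    [0,0.018,0],
    [0,0.023,0],
    [0,0.027,0],
    [0,0.03,0],
    [0,0.0315,0.0],
    [0,0.0315,0],
    [0,0.0315,0],
    [0,0.0315,0],
  ],
  angular=[
    [0,0,0],
    [0,0,0],
    [0,0,0],
    [0,0,0],
    [0,0,0],
    [0,0,0],
    [0,0,0],
    [0,0,0],
    [0,0,0],
    [0,0,0],
  ],
  claw=[0,0,0,0,0,0,0,0,0,0],
)

```text
time_s: 6.1
tcp_pos: [610.9, 106.0, 94.3]
tcp_rot: [0.705, -0.053, 0.705, 0.055]
ft_force: [3.0, -3.2, -1.1]
width: 85.5
```

```bash
python3 -c "
from h import *
rel(goal(27.7,45,94))
c=camera('scene')['image'];d=camera('top')['image']
a=cv2.resize(c[130:205,220:320,::-1],None,fx=8,fy=8,interpolation=cv2.INTER_CUBIC)
cv2.imwrite('pics/s5.png',a)
a=cv2.resize(d[140:250,165:300,::-1],None,fx=5,fy=5,interpolation=cv2.INTER_CUBIC)
cv2.imwrite('pics/t5.png',a)"
```

```text
1 shift m [ 0.0003 -0.0002  0.0005] rotvec [ 0.0023 -0.0005 -0.0022]
-1 shift m [ 0.0003 -0.0002  0.0005] rotvec [-3.1393e+00  3.4000e-03 -8.0000e-04]
now lat,m,z 27.15284245419049 44.769971113796466 94.33012934312306 F lat,m,z 2.502274119282417 3.600540860936119 -1.0670623485255333 w 85.53332383192627 t 6.1 q [-0.41  0.78  0.32  1.73 -0.35  0.7   0.25]
```

View pics/s5.png

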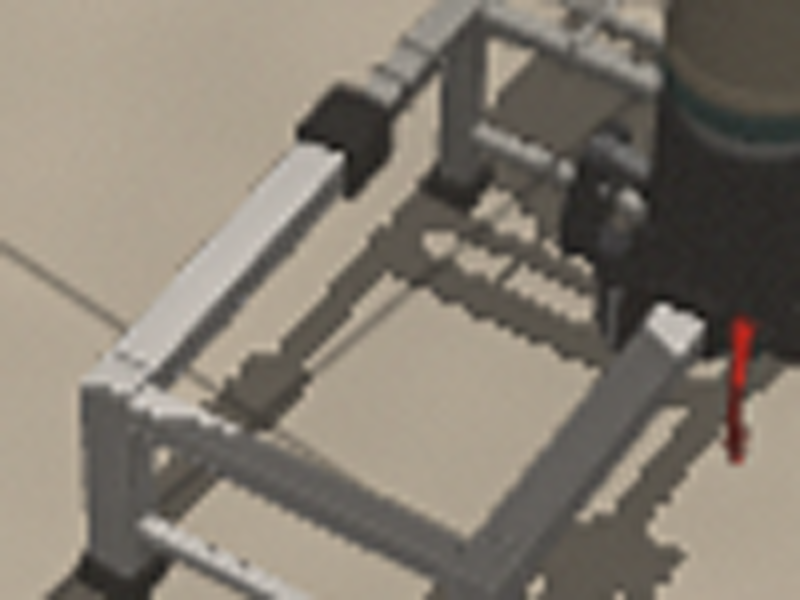

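View pics/t5.png

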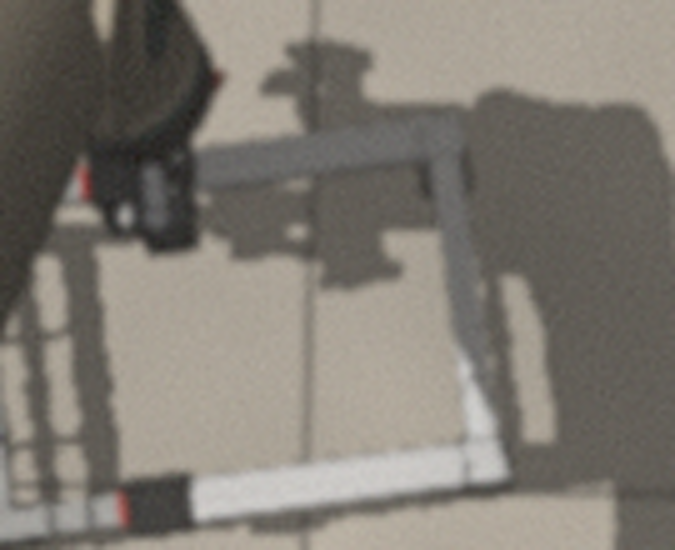

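```bash
python3 - <<'E'
from h import *
for n in("top","scene"):
    P=params(n); im=np.mean([camera(n)["image"].astype(np.float32) for _ in range(8)],0).astype(np.float32)
    # near rail centre from far by -170 ex ; sampled on rail top plane z=123
    for lat in(-170,)+((0,) if n=="top" else ()):
        ms=np.arange(-16,13,1.0)
        uv=np.array([[proj(P,goal(lat+o,m,123)) for m in ms] for o in(-4,-2,0,2,4)],np.float32)
        v=cv2.remap(im,uv[...,0],uv[...,1],cv2.INTER_LINEAR).mean(0)
        print(n,lat); print("m",ms.astype(int).tolist());print("red-grn",np.round(v[:,0]-v[:,1]).astype(int).tolist());print("grn",np.round(v[:,1]).astype(int).tolist())
    # collar edge prediction
    for e in(-6,-3,0,3,6):
        u=proj(P,goal(-170,e,130)); q=min(np.arange(-25,20,.25),key=lambda m:np.linalg.norm(proj(P,goal(-170,m,123))-u)); print("edge",e,"appears at m",q)
E
```

```text
top -170
m [-16, -15, -14, -13, -12, -11, -10, -9, -8, -7, -6, -5, -4, -3, -2, -1, 0, 1, 2, 3, 4, 5, 6, 7, 8, 9, 10, 11, 12]
red-grn [1, 1, 1, 1, 1, 1, 4, 6, 12, 22, 32, 43, 53, 60, 57, 52, 40, 27, 15, 8, 4, 1, 1, 1, 2, 2, 2, 2, 2]
grn [150, 155, 159, 161, 162, 163, 161, 159, 155, 145, 135, 122, 108, 93, 83, 73, 67, 66, 65, 65, 66, 66, 67, 67, 67, 67, 66, 66, 66]
top 0
m [-16, -15, -14, -13, -12, -11, -10, -9, -8, -7, -6, -5, -4, -3, -2, -1, 0, 1, 2, 3, 4, 5, 6, 7, 8, 9, 10, 11, 12]
red-grn [2, 2, 2, 2, 1, 2, 2, 5, 11, 18, 29, 42, 53, 56, 58, 54, 42, 29, 19, 10, 3, 1, 1, 1, 1, 1, 1, 1, 1]
grn [64, 68, 76, 86, 96, 106, 118, 126, 128, 130, 123, 111, 99, 85, 71, 60, 56, 51, 50, 51, 51, 51, 52, 52, 52, 52, 52, 51, 51]
edge -6 appears at m -7.25
edge -3 appears at m -4.25
edge 0 appears at m -1.25
edge 3 appears at m 2.0
edge 6 appears at m 5.0
scene -170
m [-16, -15, -14, -13, -12, -11, -10, -9, -8, -7, -6, -5, -4, -3, -2, -1, 0, 1, 2, 3, 4, 5, 6, 7, 8, 9, 10, 11, 12]
red-grn [4, 4, 4, 4, 4, 4, 4, 4, 4, 5, 5, 6, 7, 7, 7, 6, 6, 5, 4, 3, 3, 3, 3, 3, 3, 3, 3, 3, 3]
grn [136, 141, 145, 148, 151, 151, 150, 147, 140, 130, 118, 105, 91, 78, 68, 60, 54, 51, 50, 50, 50, 50, 51, 51, 51, 51, 51, 51, 51]
edge -6 appears at m -10.75
edge -3 appears at m -7.75
edge 0 appears at m -4.75
edge 3 appears at m -1.75
edge 6 appears at m 1.25
```

Call:
step_arm(
  linear=[
    [0,0.001,0],
    [0,0.0015,-0.001],
    [0,0.0015,-0.003],
    [0,0.0015,-0.005],
    [0,0.0015,-0.007],
    [0,0.0015,-0.009],
    [0,0.0015,-0.011],
    [0,0.0015,-0.0125],
    [0,0.0015,-0.0125],
    [0,0.0015,-0.0125],
    [0,0.0015,-0.0125],
  ],
  angular=[
    [0,0,0],
    [0,0,0],
    [0,0,0],
    [0,0,0],
    [0,0,0],
    [0,0,0],
    [0,0,0],
    [0,0,0],
    [0,0,0],
    [0,0,0],
    [0,0,0],
  ],
  claw=[0,0,0.05,0.1,0.15,0.2,0.25,0.3,0.33,0.33,0.33],
  force=30,
)

```text
time_s: 8.2
tcp_pos: [597.6, 104.1, 94.7]
tcp_rot: [0.704, -0.053, 0.706, 0.054]
ft_force: [-0.4, -5.5, 2.6]
width: 57.7
```

```bash
python3 - <<'E'
from h import *
rel(goal(4.5,43.5,94))
P=params("top"); im=np.mean([camera("top")["image"].astype(np.float32) for _ in range(8)],0).astype(np.float32)
ms=np.arange(-12,13,1.0)
uv=np.array([[proj(P,goal(-170+o,m,123)) for m in ms] for o in(-4,-2,0,2,4)],np.float32)
v=cv2.remap(im,uv[...,0],uv[...,1],cv2.INTER_LINEAR).mean(0); print(ms.astype(int).tolist());print(np.round(v[:,0]-v[:,1]).astype(int).tolist())
c=camera('scene')['image'];cv2.imwrite('pics/s6.png',cv2.resize(c[130:205,240:340,::-1],None,fx=8,fy=8,interpolation=cv2.INTER_CUBIC))
E
```

```text
1 shift m [ 0.0008  0.0012 -0.0092] rotvec [ 0.0016 -0.0021 -0.001 ]
-1 shift m [ 0.0008  0.0012 -0.0092] rotvec [-3.14e+00  1.60e-03 -3.40e-03]
now lat,m,z 13.702748913999008 44.65369577933336 94.73803262037428 F lat,m,z -1.2047537945384894 5.388725034960721 2.58915471454332 w 57.689390983490924 t 8.2 q [-0.41  0.76  0.32  1.76 -0.36  0.67  0.26]
[-12, -11, -10, -9, -8, -7, -6, -5, -4, -3, -2, -1, 0, 1, 2, 3, 4, 5, 6, 7, 8, 9, 10, 11, 12]
[1, 1, 4, 6, 12, 21, 31, 41, 50, 55, 51, 45, 34, 22, 11, 6, 3, 1, 1, 2, 2, 2, 2, 2, 2]
```

View pics/s6.png

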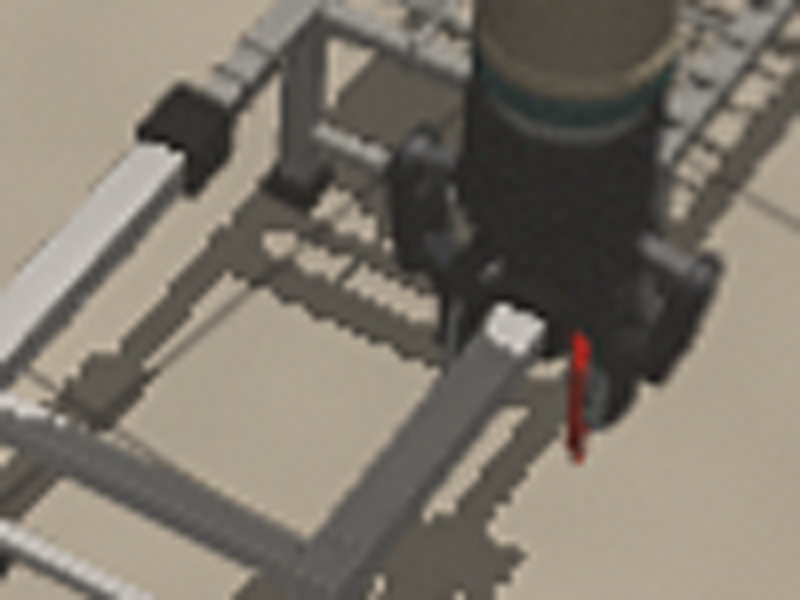

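Call:
step_arm(
  linear=[
    [0,0.0015,0],
    [0,0.002,0],
    [0,0.002,0],
    [0,0.002,0],
  ],
  angular=[
    [0,0,0],
    [0,0,0],
    [0,0,0],
    [0,0,0],
  ],
  claw=[0.33,0.33,0.33,0.33],
)

```text
time_s: 9.1
tcp_pos: [597.3, 105.2, 94.8]
tcp_rot: [0.704, -0.053, 0.706, 0.053]
ft_force: [3.4, -5.2, -0.5]
width: 57.2
```

```bash
cat >chk.py <<'E'
from h import *
rel(goal(4.5,43.0,94))
P=params("top"); im=np.mean([camera("top")["image"].astype(np.float32) for _ in range(6)],0).astype(np.float32)
ms=np.arange(-12,7,1.0)
uv=np.array([[proj(P,goal(-170+o,m,123)) for m in ms] for o in(-4,-2,0,2,4)],np.float32)
v=cv2.remap(im,uv[...,0],uv[...,1],cv2.INTER_LINEAR).mean(0); print(ms.astype(int).tolist());print(np.round(v[:,0]-v[:,1]).astype(int).tolist(),"area",(v[:,0]-v[:,1]).clip(3).sum()-3*len(ms))
E
python3 chk.py
```

```text
1 shift m [ 0.0008  0.0005 -0.0091] rotvec [ 0.0011 -0.0021 -0.    ]
-1 shift m [ 0.0008  0.0005 -0.0091] rotvec [-3.1404e+00  1.0000e-04 -3.4000e-03]
now lat,m,z 13.601496414633099 43.49294415053793 94.82486989157819 F lat,m,z 2.635058466643772 5.637183964369962 -0.518493924367625 w 57.1654242713302 t 9.1 q [-0.42  0.76  0.32  1.76 -0.36  0.67  0.25]
[-12, -11, -10, -9, -8, -7, -6, -5, -4, -3, -2, -1, 0, 1, 2, 3, 4, 5, 6]
[2, 2, 4, 6, 10, 16, 22, 27, 29, 30, 25, 20, 14, 9, 5, 3, 2, 2, 2] area 179.15997
```

Call:
step_arm(
  linear=[
    [0,0.0005,-0.0015],
    [0,0.0005,-0.003],
    [0,0.0005,-0.0045],
    [0,0.0005,-0.006],
    [0,0.0005,-0.0075],
    [0,0.0005,-0.009],
    [0,0.0005,-0.009],
    [0,0.0005,-0.009],
    [0,0.0005,-0.009],
    [0,0.0005,-0.009],
  ],
  angular=[
    [0,0,0],
    [0,0,0],
    [0,0,0],
    [0,0,0],
    [0,0,0],
    [0,0,0],
    [0,0,0],
    [0,0,0],
    [0,0,0],
    [0,0,0],
  ],
  claw=[0.37,0.41,0.45,0.49,0.53,0.57,0.6,0.63,0.63,0.63],
  force=40,
)

```text
time_s: 10.45
tcp_pos: [589.7, 104.0, 96.0]
tcp_rot: [0.705, -0.053, 0.705, 0.053]
ft_force: [3.0, -4.2, 5.4]
width: 31.6
```

```bash
python3 chk.py
```

```text
1 shift m [ 0.002   0.0005 -0.0013] rotvec [0.0004 0.0008 0.0003]
-1 shift m [ 0.002   0.0005 -0.0013] rotvec [-3.1412e+00 -5.0000e-04  1.3000e-03]
now lat,m,z 5.8227965977211165 43.5173686350802 95.99134407630261 F lat,m,z 2.3019092553518634 4.634694723832312 5.426962225960128 w 31.635248395448567 t 10.45 q [-0.42  0.75  0.32  1.79 -0.36  0.66  0.26]
[-12, -11, -10, -9, -8, -7, -6, -5, -4, -3, -2, -1, 0, 1, 2, 3, 4, 5, 6]
[2, 2, 4, 6, 10, 16, 22, 26, 29, 30, 26, 21, 15, 9, 4, 3, 2, 2, 2] area 178.0943
```

Width is 31.6 mm with contact on both sides. Next I squeeze firmly.

Call:
step_arm(
  linear=[
    [0,0,0],
    [0,0,0],
    [0,0,0],
    [0,0,0],
    [0,0,0],
    [0,0,0],
    [0,0,0],
    [0,0,0],
  ],
  angular=[
    [0,0,0],
    [0,0,0],
    [0,0,0],
    [0,0,0],
    [0,0,0],
    [0,0,0],
    [0,0,0],
    [0,0,0],
  ],
  claw=[0.7,0.75,0.8,0.8,0.8,0.8,0.8,0.8],
  force=45,
)

```text
time_s: 11.6
tcp_pos: [589.0, 103.9, 96.2]
tcp_rot: [0.705, -0.053, 0.705, 0.053]
ft_force: [-1.5, -4.1, 5.0]
width: 29.3
```

```bash
python3 chk.py; python3 - <<'E'
from h import *
d=camera('top')['image'];cv2.imwrite('pics/t7.png',cv2.resize(d[145:245,165:295,::-1],None,fx=6,fy=6,interpolation=cv2.INTER_CUBIC))
c=camera('scene')['image'];cv2.imwrite('pics/s7.png',cv2.resize(c[130:205,240:340,::-1],None,fx=8,fy=8,interpolation=cv2.INTER_CUBIC))
E
```

```text
1 shift m [ 0.0022  0.0006 -0.0006] rotvec [-0.0005 -0.0004 -0.0001]
-1 shift m [ 0.0022  0.0006 -0.0006] rotvec [ 3.1411e+00 -1.0000e-04  6.0000e-04]
now lat,m,z 5.149253083384468 43.57355301451242 96.23528137372588 F lat,m,z -2.124511647995161 3.7918695855620546 5.017178364631172 w 29.32669499726692 t 11.6 q [-0.42  0.75  0.32  1.79 -0.36  0.66  0.25]
[-12, -11, -10, -9, -8, -7, -6, -5, -4, -3, -2, -1, 0, 1, 2, 3, 4, 5, 6]
[1, 2, 4, 6, 10, 16, 22, 26, 29, 30, 26, 21, 15, 9, 5, 3, 2, 1, 2] area 179.5621
```

View pics/t7.png

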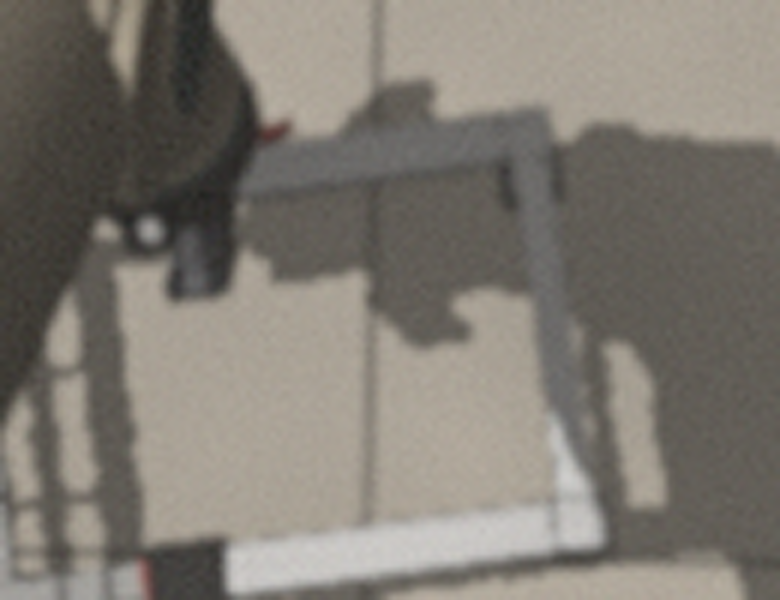

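View pics/s7.png

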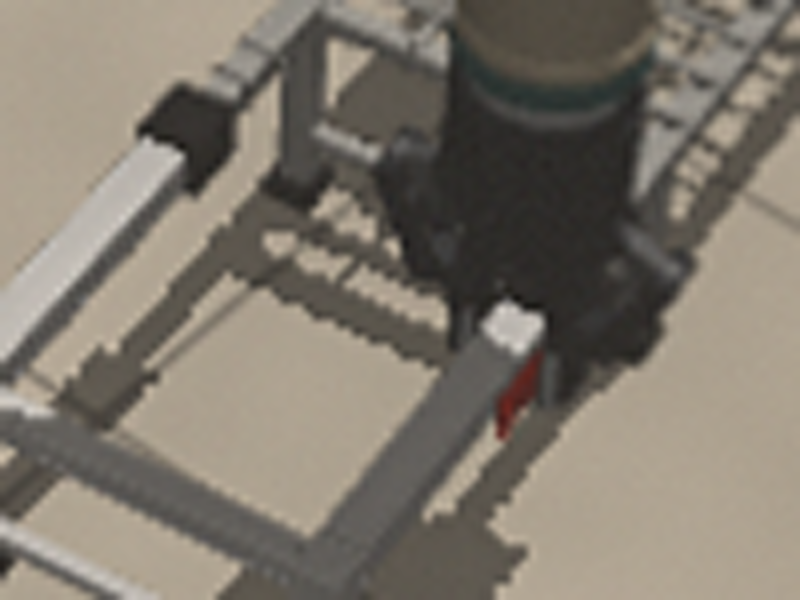

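```bash
python3 -c "
from cell import workorder,telemetry
print(workorder.hand_in()); s=telemetry.get_state(); print(s['width'],s['time_s'],s['ft_force'])"
```

```text
the job is handed in; nothing more can be done
None
the job is handed in; nothing more can be done
```

I pushed the leg in until its collar edge sat on the red mark and held it there with the lever open. I then squeezed the cam lever shut against the tube and handed the job in with the fingers still gripping at 45 N. Hand-in was at about 12 s, and it gave no verdict.

- **Lever and grip:** The last pictures show the blade flat along the tube. The finger opening was 29.3 mm, against about 31 mm expected for tube and blade together. The 1.7 mm difference suggests the fingers were pressing firmly on both.
- **Leg position:** The far ring was hidden behind the gripper, so I judged the leg from the near rail's matching ring. That put the collar edge within about 2 mm of the ring's middle. The estimates did not fully agree. At the first stop the top view read about 3 mm too far out and the scene view about 0 mm. I pushed in 1.3 mm more, and the position then held steady while the lever closed.
- **Shading:** The arm's shadow may have dimmed the ring in the later top-view readings, which makes them less certain.
- **Bowl, mug and saucepan:** The arm stayed clear of them, and I did not measure their positions again at the end.

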